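Close the picture-hook case: tuck its flap under the lip

ROBOT

A 6-joint arm with a two-finger parallel gripper is mounted at the origin on the work surface. World frame = base frame: x ahead of the robot, y to its left, z up, the work surface at z = 0. Lengths are in m, angles in rad, forces in N, time in s.
With the tool pointing down it reaches from about 0.3 to 0.95 m from the base axis. Payload 3.1 kg.
Tool frame: the origin (TCP) lies at the very end of the fingers, on their centre line; the grasp point (between the pads) lies 19 mm behind it; z points along the fingers, x is the direction in which the jaws open and shut, and the axes are right-handed (so a half turn about z gives the same grasp; the last joint's range is limited). The gripper opens to 85 mm and grips with 20 to 120 N. Pads are 22 mm wide; open, the fingers measure 114 mm over their backs; the gripper's body (76 mm by 85 mm) begins 54 mm behind the grasp point. The pads swing forward as they close: fully open they stand 13 mm farther back than shut.
Start: joints at [1.168, 0.308, 1.634, -0, 1.2, -0.07], TCP at [0.204, 0.591, 0.231] pointing down, gripper open.
Joint ranges: [-3.06, 3.06], [-0.79, 1.96], [0.05, 2.63], [-1.19, 4.34], [0.05, 2.64], [-2.94, 2.94]. Speed limits (rad/s): [2.79, 2.79, 3.14, 3.14, 3.14, 3.14].

INTERFACE

Orientations are given as a 3x3 rotation matrix whose columns are the frame's x, y, z axes.
In Python, from rig import bot, viewer, workorder, finder gives the robot as it stands.
- The arm moves only by the tool carry_out, never from a script. Its argument "increments" is a list of rows, each a list of 3 entries, a list of its own where there are three numbers: the closure, from -1 (fully open) to 1 (shut), so that 0 is half open, then the shift along the tool's x, y, z in mm, then the turn, a rotation vector about the tool's x, y, z in rad. A call has 1 to 12 rows; each row is the pose to reach, as a shift and turn from the pose commanded when the call began, along the tool's axes at that moment; what a row does not reach only later rows make up. A row lasts 1/8 s, in which the tool goes at most 62.5 mm and 10.7 degrees, less where a joint would pass 70% of its speed; a pose out of reach is approached as far as the arm can. A call with a gripper value outside its range is refused whole. The fingers move at their own pace and stop on an object; "grip_force" is the grip in N (left out, the last holds). Time passes only in rows, so rows that repeat a pose let the fingers close. It gives the time, the measured TCP pose, the force and the opening at its end, in the units of the state.
- bot.sense(): the state, without advancing time (a new reading comes with each control period).
- viewer.read_camera(name): name is "scene" or "top" or "wrist"; returns the picture (400x640x3 uint8, blue, green, red); there is no depth.
- viewer.get_calibration(name): a dict with "fovy" (degrees; the focal length in pixels is half the picture's height over the tangent of half this angle, whatever the lens; pixels are square), "cx", "cy" (the principal point, pixels), "rvec" (rotation vector, rad) and "tvec" (3), from world to camera coordinates, as OpenCV has them. Camera axes: x right, y down, z forward; pixel columns grow to the right and rows downward; lengths in m; the calibration is good to about 2 mm. A picture is of the moment at which its call begins: read the wrist's pose just before it. get_calibration takes no time and is no camera call; for the wrist camera it gives the pose at the moment of the call.
- workorder.hand_in(): hands the job in, once; it reports no verdict.
Trained networks look in the newest picture that a camera, given by its name, has taken for a name from the list of things; names that differ only in an ending like _2 or _b are one class to them, and where a whole thing is asked for, a point or a joint stands for the part that bears it (a point fixed in the world has none). Each returns a list of dicts, best first, with "conf" (0 to 1); they miss things now and then, are a little off and sometimes report something else, mostly with a low value. They report only what shows in the picture. A call takes as long as a camera call.
- finder.look_for(query, camera): "extent" ([centre column, centre row, width, height] in pixels, round what is visible of it).
- finder.masks_of(query, camera): "pixels" (400x640 bool, what is visible of it) and "extent" ([centre column, centre row, width, height] in pixels, round what is visible of it).
The state is a dict: "clock": time; "qpos": joint angles; "joint_vel": joint speeds; "effort": joint torques, N m; "ee_pos": TCP position; "ee_rot": TCP orientation; "wrist_force": force on the tool from outside, world axes, zero at the start; "torque": the same for the moment, N m; "width": finger opening in m.
Only numpy, scipy, OpenCV 4.12 (cv2) and the standard library are available. Lean on these libraries where they do the work, as an engineer would, in place of code of your own. Each camera call takes 0.05 s, during which the arm holds its last target.

TASK

Close the plastic hook case: push its standing flap over until it lies flat on the case, then, pressing it down, push it along by its raised rib until its free edge is tucked fully home beneath the case's retaining lip, so that it stays shut by itself when you let go. Do it by pushing and pressing with the fingertips only: do not lift, tip or shove away the case, and leave the other things on the shelf where they are.

Things in the scene. Friction and masses are not known exactly. Their poses are not given: they have to be found in the camera images.
- case: Loose grey plastic hook case, an open box 170 (its x) x 100 (y) x 38 mm high, about 0.9 kg with hooks and nails in it; on the shelf it starts to slide at a sideways push of about 5 N. Origin: centre of its underside; z up. The white flap is hinged near its -x end (steel pin between two cheeks that rise to 50 mm), the retaining lip is at its +x end.
- flap (a joint): Hinge of the flap, rad: 0 flat over the case, 1.57 upright, up to 2.0 leaning away from the lip. Axis along case y, 44 mm above the underside, at case x = -68 mm + flap_slide. Flap: plate 84 mm wide, 3 mm thick (axis in its mid-plane), free edge 112 mm from the axis. A weak spring (0.4 N at the edge when flat) lifts it to about 1.7; once tucked it rests against the lip at about 0.04.
- flap_slide (a joint): How far flap and hinge are slid towards the lip (case +x), m: 0 rear stop, 0.022 front stop. Slides stiffly, at about 2 N, and stays where left. The flap can be laid flat clear of the lip only while this is below about 0.006, as at the start, its edge then just short of the lip; at the front stop the edge is 16 mm under the lip.
- rib (a point): Foot of the rib's hinge-facing side, mid-length, on the flap's outer face (upper when flat), 70 mm from the hinge axis. The rib is a straight bar parallel to the hinge, 50 mm long, 6 mm thick, 8 mm high; push on its hinge side to slide the flat flap. Axes are the flap's: x from hinge to free edge, z out of the outer face.
- flap_edge (a point): Middle of the flap's free edge, on the outer (upper when flat) face, 112 mm from the hinge axis. Same axes as rib.
- lip (a point): Middle of the lip's front edge (facing the hinge), on its underside; axes as the case's. The lip is a fixed flat tongue 44 mm wide (case y, centred), from case x = 50 to 82 mm, underside 50 mm and top 53.5 mm above the shelf, on a post at case x = 72 to 82 mm; open towards the hinge.
- paperweight: Bystander: loose glass dome, 66 mm across, 37 mm high, beside the case. Origin: centre of its underside.
- rail_slider: Bystander: loose chrome picture-rail slider, a U-shaped piece 45 x 30 x 20 mm, beside the case. Origin: centre of its underside.
- nail_tray: Bystander: loose teal plastic nail tray 110 x 150 x 35 mm. Origin: centre of its underside.
- plug_jar: Bystander: loose clear jar 64 mm across, 85 mm high. Origin: centre of its underside.
- screwdriver: Bystander: loose screwdriver lying flat, about 0.2 m long along its x.
- level: Bystander: loose aluminium spirit level 22 x 200 x 45 mm standing on edge, long side along its y. Origin: centre of its underside.

How it is judged:
By the outcome, as a careful person would: the job done as asked, in the order asked, and still so for the second after the job is handed in, with the robot touching nothing.
It also fails if it takes over 38 s, if anything falls off the work surface, if the arm or the gripper's body presses on something with over 40 N, if the wrist force passes 120 N, or if a joint passes its speed limit or range.

## Working session

There is one attempt and no reset: what is moved stays moved. The work goes in short steps, Python scripts to look and compute and a tool call to move; the robot and the scene stay as the last step left them, time stands still between calls to the robot, and variables do not carry over. Pictures are saved under pics/ and viewed, and the job is handed in when it is done.

Besides the shell and the picture viewer there is one more tool, called after "Emit:" in YAML: its name, and indented under it one key for each argument. carry_out: Moves the arm, as the interface text tells. Its arguments: {"type":"object","properties":{"increments":{"type":"array"},"grip_force":{"type":"number"}},"required":["increments"]}

```bash
mkdir -p pics; ls
python3 - <<'E'
from rig import bot, viewer, workorder, finder
import cv2
s=bot.sense(); print(s['clock'],s['ee_pos'],s['ee_rot'],s['wrist_force'],s['width'])
for c in ['scene','top']:
    im=viewer.read_camera(c); cv2.imwrite(f'pics/{c}0.png',im)
    print(c,viewer.get_calibration(c))
    for q in ['case','flap','lip','rib','flap_edge','paperweight','rail_slider','nail_tray','plug_jar','screwdriver','level']:
        try: print(q,[(round(d['conf'],2),[round(float(v)) for v in d['extent']]) for d in finder.look_for(q,c)[:2]])
        except Exception as e: print(q,e)
print(bot.sense()['clock'])
E
```

```text
pics
0.0 [0.20386798 0.58991383 0.23000365] [[ 3.26664699e-01  9.45139844e-01 -9.21620311e-04]
 [ 9.45137313e-01 -3.26665963e-01 -2.19272927e-03]
 [-2.37349778e-03 -1.54770498e-04 -9.99997171e-01]] [-0.15590905  0.09031435 -0.12732909] 0.08543477729177558
scene {'fovy': 48.97430678407233, 'cx': 316.86708571657664, 'cy': 198.38669743881573, 'rvec': array([ 1.81463553,  1.91935729, -0.6161959 ]), 'tvec': array([ 0.04751645, -0.39502777,  1.49871655])}
case [(0.89, [300, 227, 68, 69])]
flap [(0.77, [290, 235, 37, 28]), (0.71, [300, 228, 67, 70])]
lip [(0.72, [302, 227, 66, 70])]
rib [(0.86, [288, 235, 40, 28])]
flap_edge [(0.87, [287, 233, 39, 25]), (0.59, [301, 229, 68, 71])]
paperweight [(0.66, [153, 209, 32, 37])]
rail_slider [(0.63, [273, 212, 22, 16])]
nail_tray [(0.71, [478, 255, 73, 49])]
plug_jar [(0.59, [154, 208, 37, 38])]
screwdriver [(0.82, [203, 136, 6, 44])]
level [(0.72, [321, 305, 86, 27])]
top {'fovy': 42.82633318352573, 'cx': 314.434208599782, 'cy': 198.62069024571124, 'rvec': array([ 2.11001472, -2.16770248,  0.17150108]), 'tvec': array([0.01456997, 0.55113158, 1.25250909])}
case [(0.6, [337, 176, 62, 92])]
flap [(0.76, [346, 149, 38, 26]), (0.21, [471, 299, 24, 84])]
lip [(0.6, [335, 176, 63, 89])]
rib [(0.87, [348, 146, 34, 34]), (0.33, [337, 178, 58, 92])]
flap_edge [(0.86, [348, 149, 37, 26])]
paperweight [(0.75, [296, 170, 28, 27])]
rail_slider [(0.73, [365, 200, 14, 18])]
nail_tray [(0.96, [163, 167, 66, 51])]
plug_jar [(0.6, [490, 188, 38, 31])]
screwdriver [(0.55, [473, 299, 20, 78])]
level [(0.81, [311, 105, 76, 17]), (0.4, [337, 175, 62, 91])]
1.2
```

Run:
```python
import cv2
a=cv2.imread('pics/scene0.png');b=cv2.imread('pics/top0.png')
cv2.imwrite('pics/sc.png',cv2.resize(a[150:330,200:400],None,fx=4,fy=3.3,interpolation=cv2.INTER_CUBIC) if 0 else cv2.resize(a[170:320,220:400],None,fx=4,fy=4,interpolation=cv2.INTER_CUBIC))
cv2.imwrite('pics/tc.png',cv2.resize(b[90:240,250:430],None,fx=4,fy=4,interpolation=cv2.INTER_CUBIC))
```

```text
(no output)
```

View pics/scene0.png

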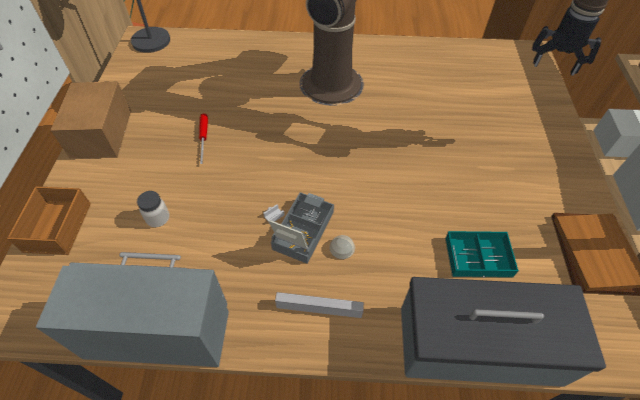

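View pics/top0.png

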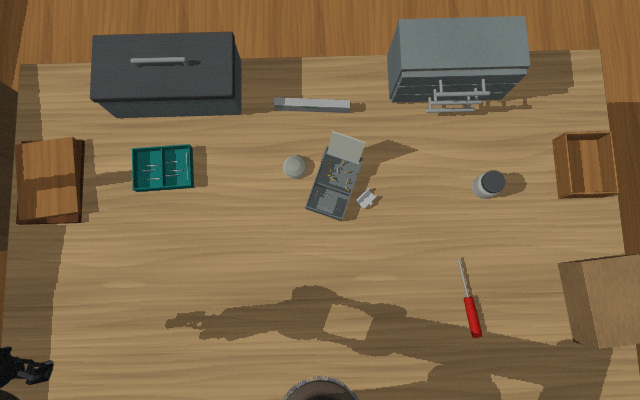

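View pics/sc.png

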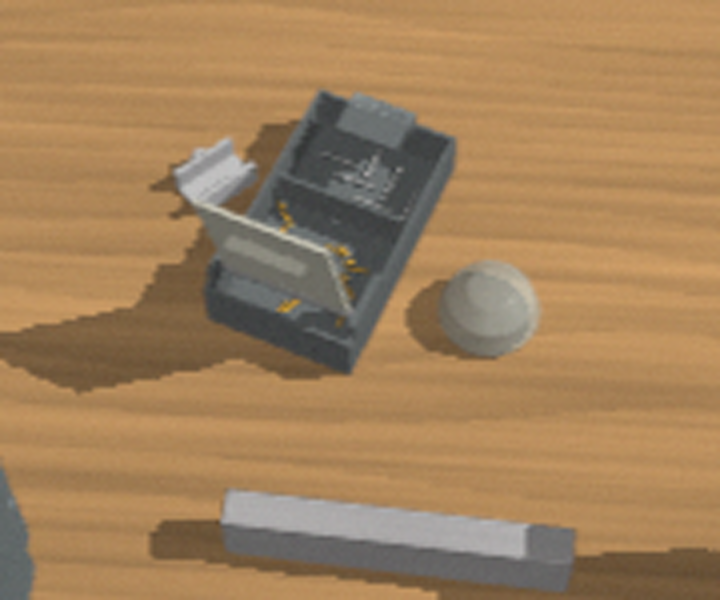

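View pics/tc.png

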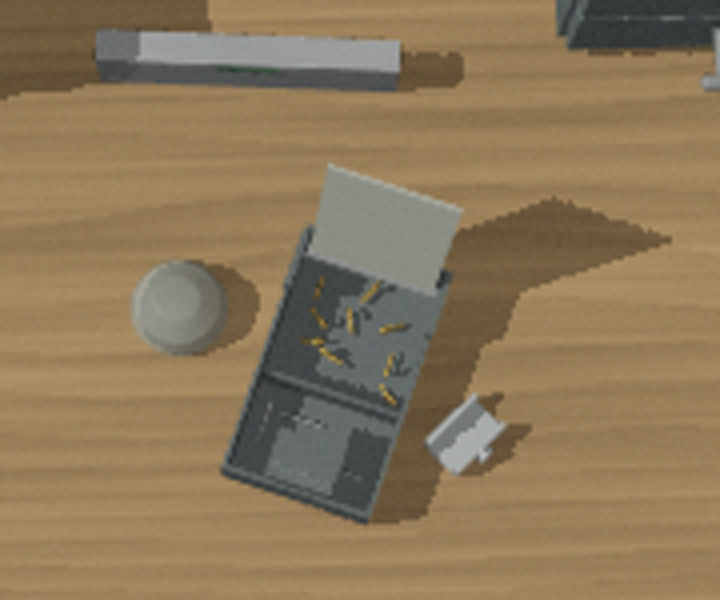

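```bash
cat > h.py <<'E'
import numpy as np, cv2
def K(c):
    f=200/np.tan(np.radians(c['fovy'])/2); return np.array([[f,0,c['cx']],[0,f,c['cy']],[0,0,1.]])
def proj(c,P): return cv2.projectPoints(np.asarray(P,float).reshape(-1,1,3),c['rvec'],c['tvec'],K(c),None)[0].reshape(-1,2)
def toW(p,P):
    x,y,a=p; c,s=np.cos(a),np.sin(a); P=np.asarray(P,float)
    return np.c_[x+c*P[:,0]-s*P[:,1], y+s*P[:,0]+c*P[:,1], P[:,2]]
def flapP(t,sl,L,w,off=0.0015): # point at dist L along flap, offset off outward
    return [-.068+sl+L*np.cos(t)-off*np.sin(t), w, .044+L*np.sin(t)+off*np.cos(t)]
def draw(im,c,p,t,sl,x0,y0,k,path):
    o=cv2.resize(im,None,fx=k,fy=k,interpolation=cv2.INTER_CUBIC)
    def pl(Q,col):
        q=((proj(c,toW(p,Q))+.5)*k-.5).round().astype(int); cv2.polylines(o,[q.reshape(-1,1,2)],True,col,1)
    for z in (0,.038): pl([[.085,-.05,z],[.085,.05,z],[-.085,.05,z],[-.085,-.05,z]],(0,0,255))
    pl([[.05,-.022,.0535],[.05,.022,.0535],[.082,.022,.0535],[.082,-.022,.0535]],(0,255,0))
    pl([flapP(t,sl,.112,-.042),flapP(t,sl,.112,.042),flapP(t,sl,.0,.042),flapP(t,sl,.0,-.042)],(255,0,0))
    pl([flapP(t,sl,.070,-.025),flapP(t,sl,.070,.025),flapP(t,sl,.076,.025),flapP(t,sl,.076,-.025)],(0,255,255))
    cv2.imwrite(path,o[y0*k:(y0+150)*k,x0*k:(x0+180)*k])
E
python3 - <<'E'
from rig import viewer
from h import *
from scipy.optimize import least_squares
T=viewer.get_calibration('top');S=viewer.get_calibration('scene')
for c in (T,S):
    R=cv2.Rodrigues(c['rvec'])[0]; print('cam',-R.T@c['tvec'])
ct=lambda u,v:(250+u/4-.4,90+v/4-.4); cs=lambda u,v:(220+u/4-.4,170+v/4-.4)
obs=[(T,[.085,-.05,.038],ct(222,472)),(T,[.085,.05,.038],ct(368,522)),
 (S,[.085,.05,.038],cs(321,92)),(S,[.085,-.05,.038],cs(456,137)),(S,[-.085,-.05,0],cs(352,373)),(S,[-.085,.05,0],cs(207,318))]
fl=[(T,-.042,ct(330,164)),(T,.042,ct(462,210)),(S,.042,cs(194,204)),(S,-.042,cs(325,252))]
def res(q):
    p=q[:3]; r=[]
    for c,P,o in obs: r.append(proj(c,toW(p,[P]))[0]-o)
    for c,w,o in fl: r.append(proj(c,toW(p,[flapP(q[3],0,.112,w)]))[0]-o)
    return np.array(r).ravel()
r=least_squares(res,[.5,0,np.pi,1.7],loss='soft_l1')
print(r.x); print(res(r.x).reshape(-1,2).round(1))
for c,n,x0,y0 in ((T,'top',250,90),(S,'scene',220,170)):
    draw(cv2.imread(f'pics/{n}0.png'),c,r.x[:3],r.x[3],0,x0,y0,4,f'pics/ov_{n}.png')
E
```

```text
cam [0.3460924  0.00377615 1.32398758]
cam [1.19869524 0.01372869 0.98356357]
[ 0.59280202 -0.05100362  2.78276066  1.79510778]
[[-0.6 -0.4]
 [ 0.1 -0.2]
 [-0.6 -1.4]
 [ 0.1 -0.3]
 [-0.4  0.3]
 [ 0.1 -0.1]
 [-0.6  0.2]
 [-0.  -0.1]
 [-0.8 -0.4]
 [ 0.3  0.5]]
```

View pics/ov_top.png

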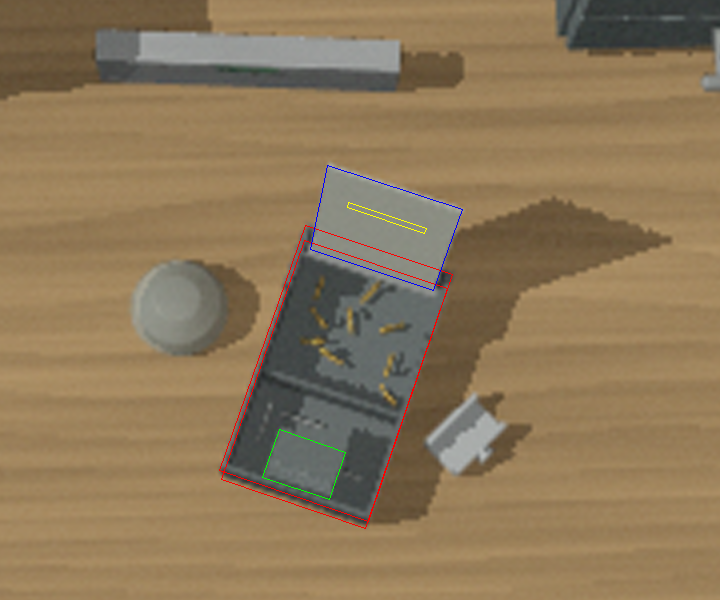

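View pics/ov_scene.png

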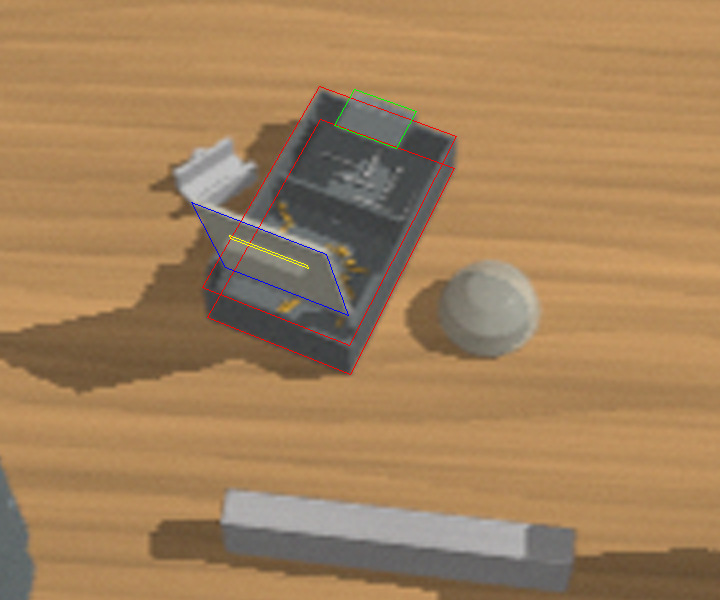

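Emit:
carry_out:
  increments:
    - [1,[-17,25,0],[0,0,0.025]]
    - [1,[-50,74,0],[0,0,0.025]]
    - [1,[-84,123,0],[0,0,0.025]]
    - [1,[-118,173,0],[0,0,0.025]]
    - [1,[-152,222,0],[0,0,0.025]]
    - [1,[-186,272,0],[0,0,0.025]]
    - [1,[-220,322,0],[0,0,0.025]]
    - [1,[-254,371,0],[0,0,0.025]]
    - [1,[-287,421,0],[0,0,0.025]]
    - [1,[-321,471,0],[0,0,0.025]]
    - [1,[-355,520,0],[0,0,0.025]]
    - [1,[-389,570,0],[0,0,0.025]]
  grip_force: 40

```text
clock: 2.7
ee_pos: [0.6169, 0.0351, 0.2315]
ee_rot: [[0.35, 0.937, 0.001], [0.937, -0.35, 0.0], [0.001, 0.001, -1.0]]
wrist_force: [0.7, 0.1, -0.6]
width: -0.0001
```

Emit:
carry_out:
  increments:
    - [1,[-30,46,0],[0,0,0]]
    - [1,[-60,92,0],[0,0,0]]
    - [1,[-89,138,0],[0,0,0]]
    - [1,[-89,138,45],[0,0,0]]
    - [1,[-89,138,90],[0,0,0]]
    - [1,[-89,138,127],[0,0,0]]
    - [1,[-89,138,127],[0,0,0]]

```text
clock: 3.58
ee_pos: [0.7102, -0.0942, 0.0994]
ee_rot: [[0.35, 0.937, -0.009], [0.937, -0.35, 0.002], [-0.002, -0.009, -1.0]]
wrist_force: [-0.1, -0.2, -0.4]
width: -0.0001
```

Run:
```python
from rig import bot, viewer
import cv2
im=viewer.read_camera('scene'); cv2.imwrite('pics/s1.png',cv2.resize(im[150:320,200:400],None,fx=3.5,fy=3.5,interpolation=cv2.INTER_CUBIC))
s=bot.sense();print(s['clock'],s['ee_pos'],s['wrist_force'],s['torque'])
```

```text
3.625 [ 0.71265662 -0.09461979  0.10257351] [ 0.48208819 -0.20621071  0.59093913] [ 0.00565683 -0.01487616 -0.01507071]
```

View pics/s1.png

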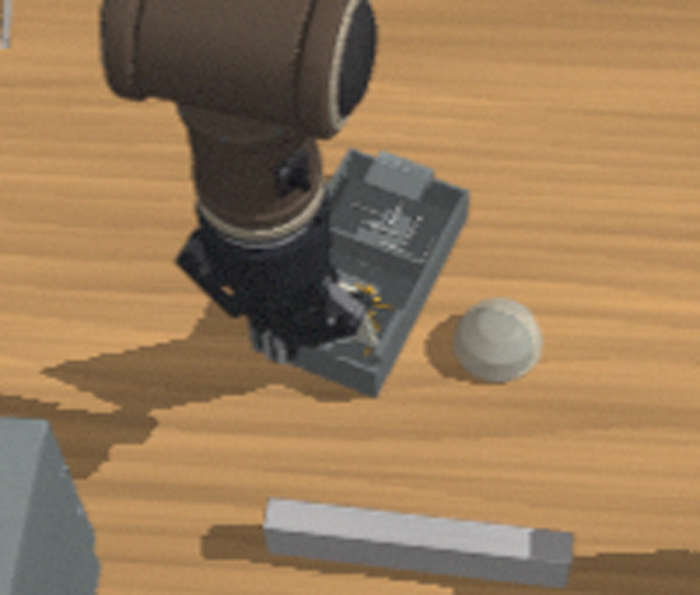

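Emit:
carry_out:
  increments:
    - [1,[0,-12,0],[0,0,0]]
    - [1,[0,-25,0],[0,0,0]]
    - [1,[0,-38,0],[0,0,0]]
    - [1,[0,-50,0],[0,0,0]]
    - [1,[0,-61,1],[0,0,0]]
    - [1,[0,-71,4],[0,0,0]]
    - [1,[0,-79,8],[0,0,0]]
    - [1,[0,-86,13],[0,0,0]]
    - [1,[0,-92,19],[0,0,0]]
    - [1,[0,-98,25],[0,0,0]]
    - [1,[0,-102,32],[0,0,0]]
    - [1,[0,-106,40],[0,0,0]]

```text
clock: 5.12
ee_pos: [0.6145, -0.0577, 0.0638]
ee_rot: [[0.35, 0.937, 0.0], [0.937, -0.35, -0.0], [0.0, 0.0, -1.0]]
wrist_force: [-0.0, -0.4, -0.3]
width: -0.0002
```

Run:
```python
from rig import bot, viewer
import cv2
im=viewer.read_camera('scene'); cv2.imwrite('pics/s2.png',cv2.resize(im[150:320,200:400],None,fx=3.5,fy=3.5,interpolation=cv2.INTER_CUBIC))
s=bot.sense();print(s['clock'],s['ee_pos'],s['wrist_force'],s['torque'])
```

```text
5.175 [ 0.61310219 -0.05736051  0.06241915] [-0.56883227 -0.21127813 -0.94143238] [ 0.06769766 -0.08062545 -0.00695514]
```

View pics/s2.png

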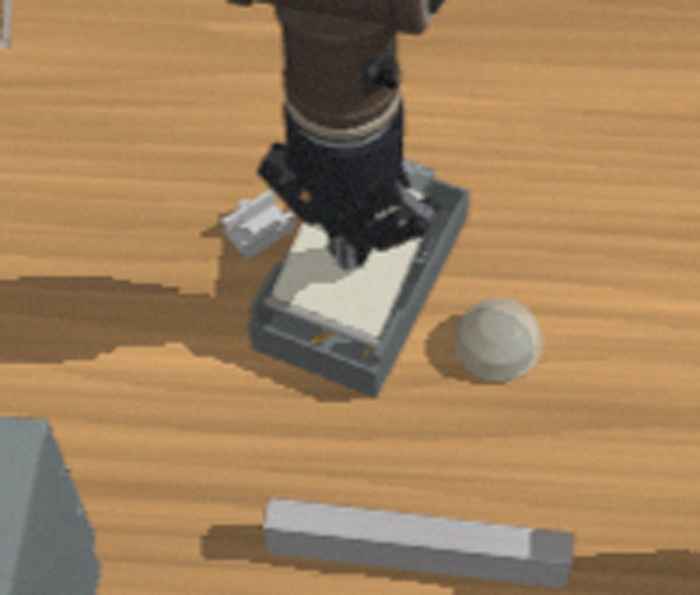

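Emit:
carry_out:
  increments:
    - [1,[0,-1,6],[0,0,0]]
    - [1,[0,-2,11],[0,0,0]]
    - [1,[0,-2,15],[0,0,0]]
    - [1,[0,-2,17],[0,0,0]]
    - [1,[0,-2,17],[0,0,0]]

```text
clock: 5.8
ee_pos: [0.6128, -0.0571, 0.0471]
ee_rot: [[0.35, 0.937, -0.0], [0.937, -0.35, -0.0], [-0.0, -0.0, -1.0]]
wrist_force: [-0.4, 0.6, -0.6]
width: -0.0001
```

Run:
```python
from rig import bot, viewer
from h import *
im=viewer.read_camera('scene')
s=bot.sense();print(s['clock'],s['ee_pos'],s['wrist_force'],s['torque'])
c=viewer.get_calibration('scene')
p=[.5928,-.0510,2.7828]
draw(im,c,p,0.0,0.0,220,170,4,'pics/s3.png')
cv2.imwrite('pics/s3r.png',cv2.resize(im[170:320,220:400],None,fx=4,fy=4,interpolation=cv2.INTER_CUBIC))
```

```text
5.85 [ 0.61290857 -0.05709074  0.04728356] [ 0.38824732 -0.33388762  0.43477715] [ 0.01917128  0.04036224 -0.03754888]
```

View pics/s3.png

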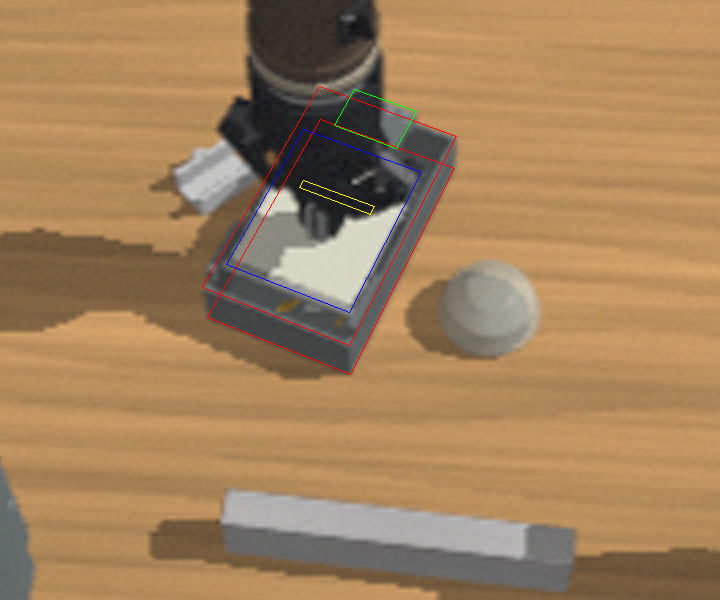

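View pics/s3r.png

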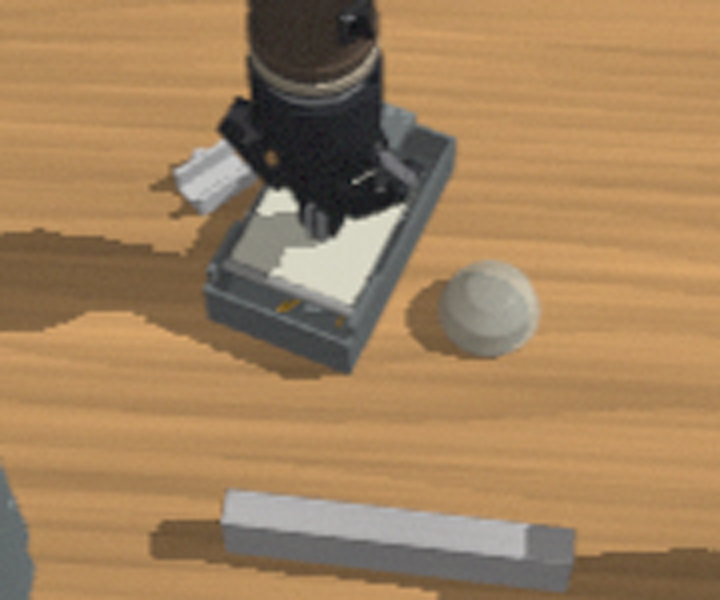

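Emit:
carry_out:
  increments:
    - [1,[0,0,1],[0,0,0]]
    - [1,[0,0,2],[0,0,0]]
    - [1,[0,0,2],[0,0,0]]

```text
clock: 6.22
ee_pos: [0.6129, -0.0571, 0.0455]
ee_rot: [[0.35, 0.937, 0.0], [0.937, -0.35, -0.0], [0.0, 0.0, -1.0]]
wrist_force: [0.6, 0.2, 1.7]
width: -0.0001
```

Run:
```python
from rig import bot, viewer
from h import *
im=viewer.read_camera('top')
s=bot.sense();print(s['clock'],s['ee_pos'],s['wrist_force'],s['torque'])
c=viewer.get_calibration('top')
p=[.5928,-.0510,2.7828]
draw(im,c,p,0.0,0.0,250,90,4,'pics/t4.png')
im=viewer.read_camera('wrist')
c=viewer.get_calibration('wrist')
cv2.imwrite('pics/w4.png',im)
```

```text
6.275 [ 0.61297628 -0.05711866  0.04551111] [ 0.08050782 -0.46537824  0.25077879] [0.04513049 0.00507484 0.0190149 ]
```

View pics/t4.png

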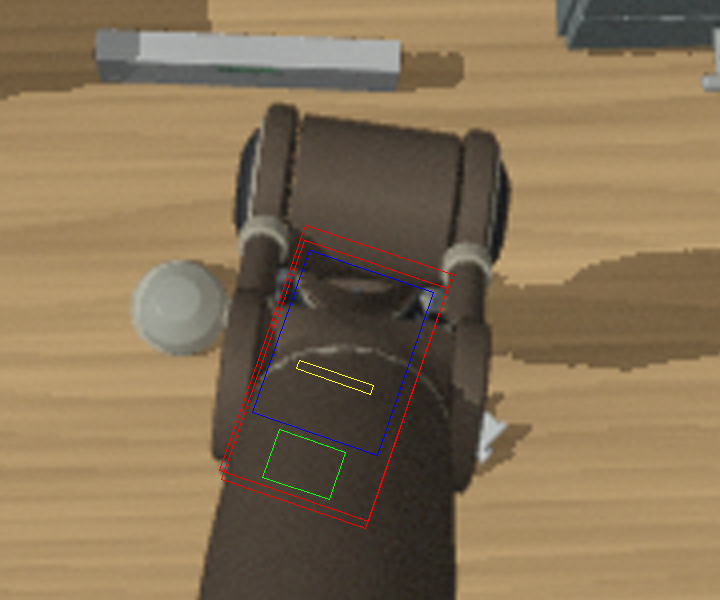

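View pics/w4.png

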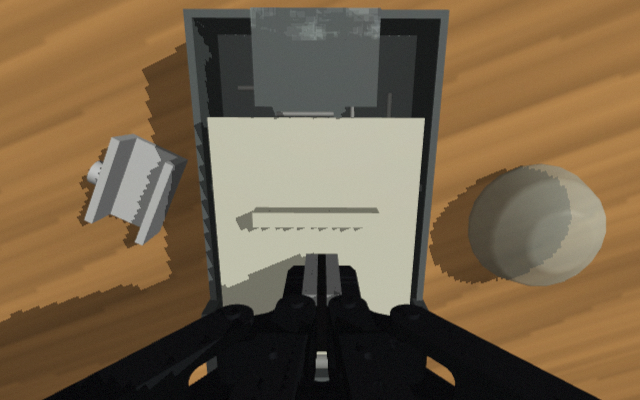

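Emit:
carry_out:
  increments:
    - [1,[0,0,1],[0,0,0]]
    - [1,[0,0,2],[0,0,0]]
    - [1,[0,0,2],[0,0,0]]

```text
clock: 6.7
ee_pos: [0.6139, -0.0574, 0.0449]
ee_rot: [[0.35, 0.937, 0.002], [0.937, -0.35, -0.001], [0.0, 0.002, -1.0]]
wrist_force: [-1.8, -0.8, 8.2]
width: 0.0005
```

```bash
cat > w.py <<'E'
import sys
from rig import bot, viewer
from h import *
s=bot.sense()
c=viewer.get_calibration('wrist');im=viewer.read_camera('wrist')
print(s['clock'],s['ee_pos'],s['wrist_force'])
p=[.5928,-.0510,2.7828]; t,sl=float(sys.argv[2]),float(sys.argv[3])
o=im.copy()
def pl(Q,col): cv2.polylines(o,[proj(c,toW(p,Q)).round().astype(int).reshape(-1,1,2)],True,col,1)
pl([[.085,-.05,.038],[.085,.05,.038],[-.05,.05,.038],[-.05,-.05,.038]],(0,0,255))
pl([[.05,-.022,.05],[.05,.022,.05],[.082,.022,.05],[.082,-.022,.05]],(0,255,0))
pl([flapP(t,sl,.112,-.042),flapP(t,sl,.112,.042),flapP(t,sl,.04,.042),flapP(t,sl,.04,-.042)],(255,0,0))
pl([flapP(t,sl,.070,-.025),flapP(t,sl,.070,.025),flapP(t,sl,.076,.025),flapP(t,sl,.076,-.025)],(0,0,0))
cv2.imwrite(sys.argv[1],o)
E
python3 w.py pics/w5.png 0 0
```

```text
6.7 [ 0.61385423 -0.05735543  0.04492499] [-1.79777229 -0.80632696  8.17625891]
```

View pics/w5.png

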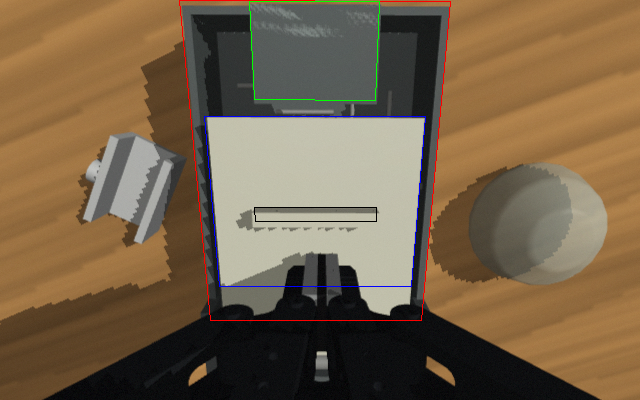

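Emit:
carry_out:
  increments:
    - [1,[0,-2,-0.5],[0,0,0]]
    - [1,[0,-5,-0.5],[0,0,0]]
    - [1,[0,-8,-0.5],[0,0,0]]
    - [1,[0,-11,-0.5],[0,0,0]]
    - [1,[0,-14,-0.5],[0,0,0]]
    - [1,[0,-17,-0.5],[0,0,0]]
    - [1,[0,-19,-0.5],[0,0,0]]
    - [1,[0,-21,-0.5],[0,0,0]]
    - [1,[0,-23,-0.5],[0,0,0]]

```text
clock: 7.88
ee_pos: [0.5932, -0.0494, 0.0451]
ee_rot: [[0.35, 0.937, 0.004], [0.937, -0.35, -0.001], [0.001, 0.004, -1.0]]
wrist_force: [2.7, -2.7, 6.3]
width: -0.0004
```

```bash
python3 w.py pics/w6.png 0 0.005
```

```text
7.875 [ 0.59315169 -0.0494076   0.04507102] [ 2.74678515 -2.73825552  6.29685683]
```

View pics/w6.png

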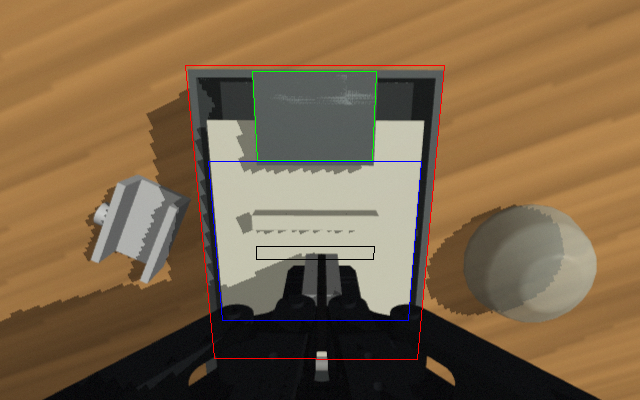

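Emit:
carry_out:
  increments:
    - [1,[0,0,-0.8],[0,0,0]]
    - [1,[0,-3,-0.9],[0,0,0]]
    - [1,[0,-6,-0.9],[0,0,0]]
    - [1,[0,-9,-0.9],[0,0,0]]
    - [1,[0,-11,-0.9],[0,0,0]]
    - [1,[0,-11,-0.9],[0,0,0]]

```text
clock: 8.68
ee_pos: [0.5817, -0.0453, 0.045]
ee_rot: [[0.35, 0.937, 0.002], [0.937, -0.35, -0.0], [0.0, 0.002, -1.0]]
wrist_force: [4.8, -2.1, 4.0]
width: -0.0
```

```bash
python3 w.py pics/w7.png 0 0.022
```

```text
8.675 [ 0.58171627 -0.04533364  0.04500003] [ 4.83086018 -2.14338669  3.97226001]
```

View pics/w7.png

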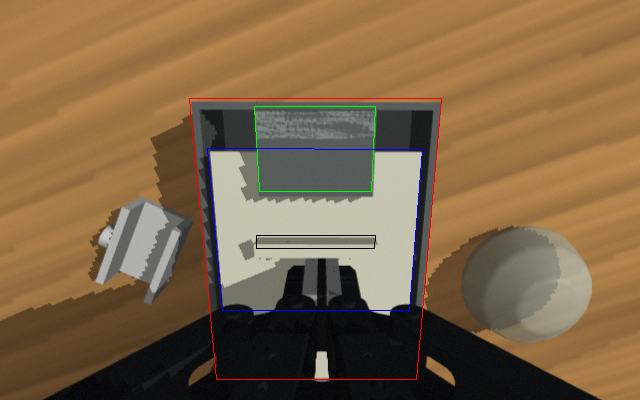

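Emit:
carry_out:
  increments:
    - [1,[0,-1,-0.3],[0,0,0]]
    - [1,[0,-2,-0.3],[0,0,0]]
    - [1,[0,-3,-0.3],[0,0,0]]
    - [1,[0,-3,-0.3],[0,0,0]]

```text
clock: 9.22
ee_pos: [0.5798, -0.0446, 0.0452]
ee_rot: [[0.35, 0.937, 0.004], [0.937, -0.35, -0.001], [0.0, 0.004, -1.0]]
wrist_force: [6.6, -1.8, 2.1]
width: -0.0002
```

```bash
python3 w.py pics/w8.png 0 0.022
```

```text
9.225 [ 0.57980844 -0.04460147  0.04523778] [ 6.62714762 -1.77698487  2.06261321]
```

View pics/w8.png

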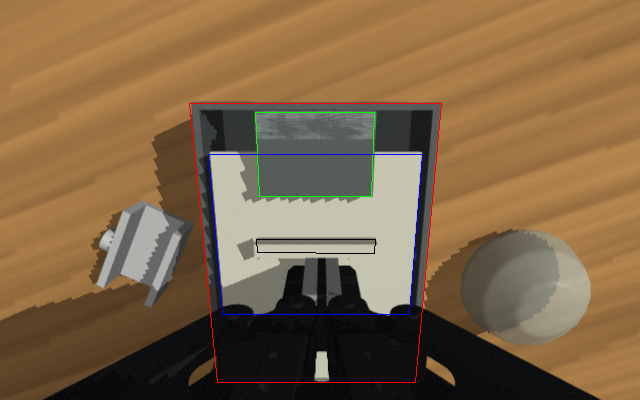

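Emit:
carry_out:
  increments:
    - [1,[0,2,-0.3],[0,0,0]]
    - [1,[0,3,-1.5],[0,0,0]]
    - [1,[0,5,-8],[0,0,0]]
    - [1,[0,5,-30],[0,0,0]]
    - [1,[0,5,-60],[0,0,0]]
    - [1,[0,5,-60],[0,0,0]]

```text
clock: 10.02
ee_pos: [0.5826, -0.0456, 0.1064]
ee_rot: [[0.35, 0.937, -0.0], [0.937, -0.35, 0.0], [0.0, -0.0, -1.0]]
wrist_force: [0.5, -0.4, -0.2]
width: -0.0002
```

```bash
python3 w.py pics/w9.png 0.04 0.022
```

```text
10.025 [ 0.58258285 -0.04563932  0.10635722] [ 0.49791789 -0.43168132 -0.19124289]
```

View pics/w9.png

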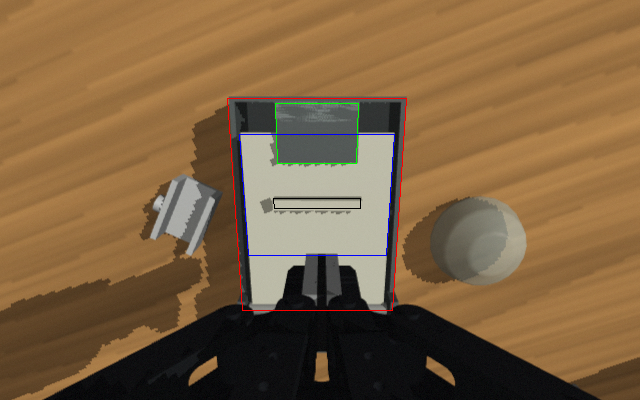

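Emit:
carry_out:
  increments:
    - [1,[0,0,-40],[0,0,0]]
    - [1,[0,0,-90],[0,0,0]]
    - [1,[40,0,-130],[0,0,0]]
    - [1,[95,0,-140],[0,0,0]]
    - [1,[155,0,-140],[0,0,0]]
    - [1,[215,0,-140],[0,0,0]]
    - [1,[270,0,-140],[0,0,0]]
    - [1,[300,0,-140],[0,0,0]]
    - [1,[300,0,-140],[0,0,0]]

```text
clock: 11.2
ee_pos: [0.686, 0.2373, 0.2413]
ee_rot: [[0.347, 0.938, -0.006], [0.938, -0.347, -0.001], [-0.003, -0.005, -1.0]]
wrist_force: [-0.3, -1.0, -0.1]
width: 0.0004
```

Run:
```python
from rig import bot, viewer
from h import *
p=[.5928,-.0510,2.7828]
for n,x0,y0 in (('top',250,90),('scene',220,170)):
    im=viewer.read_camera(n); c=viewer.get_calibration(n)
    draw(im,c,p,.04,.022,x0,y0,4,f'pics/f_{n}.png')
    cv2.imwrite(f'pics/full_{n}.png',im)
print(bot.sense()['clock'])
```

```text
11.3
```

View pics/f_top.png

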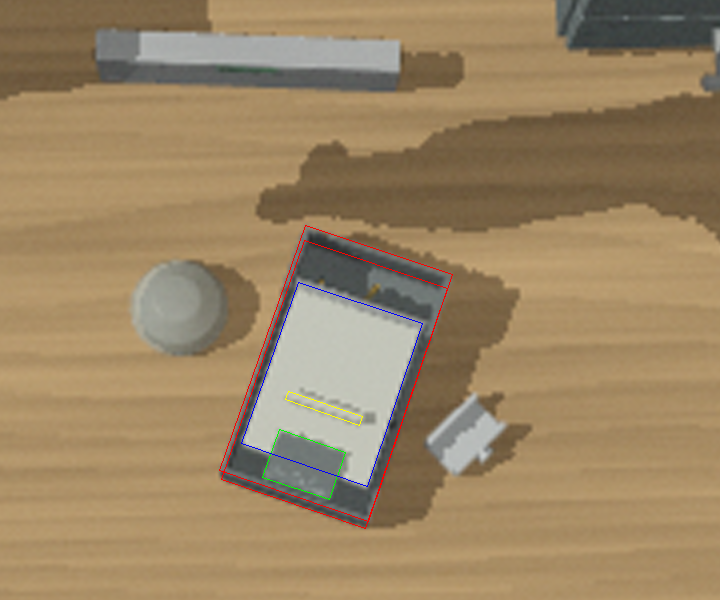

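View pics/f_scene.png

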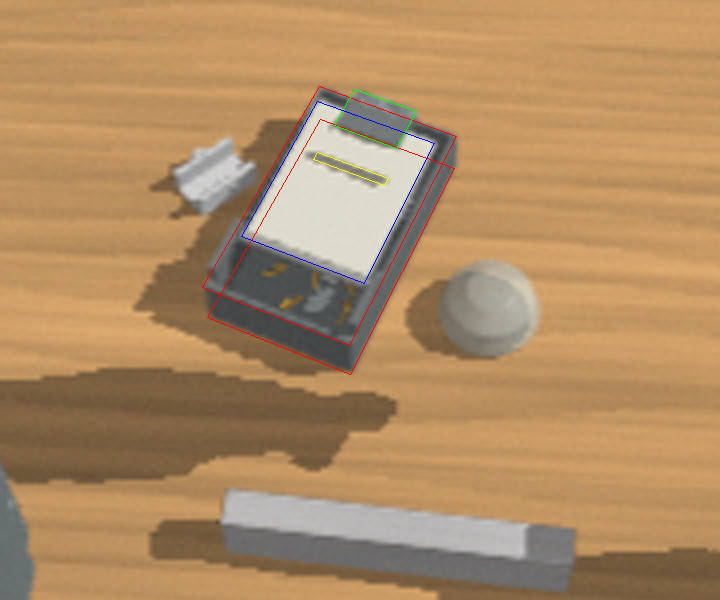

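View pics/full_scene.png

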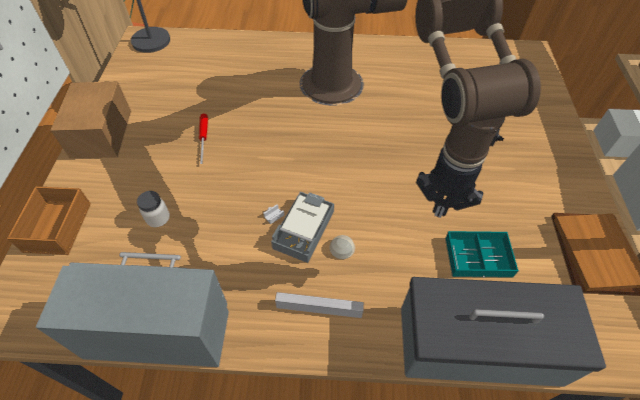

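Run:
```python
from rig import workorder
print(workorder.hand_in())
```

```text
the job is handed in; nothing more can be done
None
```

The hook case is closed and the job is handed in, at about 11.3 s of the 38 s allowed. The flap's free edge is tucked under the retaining lip and stayed there after I let go.

**How it went:** With the gripper shut, I pushed the flap over from behind until it lay flat. I then pressed it down with about 4 to 8 N and slid it towards the lip, finishing against the rib. Most of the sliding came from the fingertip's friction on the flap. The fingertip only reached the rib at the end, where the push rose to about 7 N, which suggests the front stop.

**Last checks:**
- **Flap:** after lifting off, the wrist, top and scene pictures all match a flap at the front stop, with the edge about 16 mm under the lip and the hinge at about 0.04 rad.
- **Case and bystanders:** the case stands where it was to within about 1 mm; the last push may have nudged it by that much. The bystanders look unmoved in the pictures.
- **Not confirmed:** slide and hinge angle are judged from the pictures to about 1 mm, not measured directly. The wrist picture put the case 2 to 3 mm off my fitted pose before the slide, but the final pictures agree with the fit.

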